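Calibrate the roast colour meter

TASK

Calibrate the roast colour meter: press its round wake key, let it come back up, then press the square calibrate key next to it, and leave the long store key alone. Then slide the spring-loaded tray in by its upright grip until the ball clicks into the tray's notch, which brings the white reference tile under the lens; do not push on towards the end stop, and do not knock the cups, scoop or shaker. Finish while still holding the grip steady at the notch, because the spring would push the tray back out.

Things in the scene. Friction and masses are not known exactly. Their poses are not given: they have to be found in the camera images.
- meter: roast colour meter, fixed to the table: white head 138 deep (x), 150 wide, 108 mm tall; grey base with the tray's guide rails in front of it. Origin on the table below the middle of the head's front face; x points into the head (the way the tray slides in), y left, z up; turned up to 0.25 rad. Behind the keys, from 70 mm behind the front face, a tilted read-out rises to 132 mm above the table
- wake (a joint): travel of the wake key in m: 0 up, 0.005 fully down; a spring returns it, 2.5 N to start moving, 5 N fully down; counts as pressed beyond 0.003
- wake_top (a point): centre of the top of the wake key: round, 22 mm across, the left key of the row of three on the head's top when seen from the robot; its top stands 10 mm above the panel and is 118 mm above the table; pressed straight down. It is 34 mm behind the front face; keys are 44 mm apart
- calibrate (a joint): travel of the calibrate key in m, as for the wake key
- calibrate_top (a point): centre of the top of the calibrate key: square, 21 mm, the middle key of the row, same height and spring
- store (a joint): travel of the store key in m, same spring; not to be pressed (it would overwrite the saved calibration)
- store_top (a point): centre of the top of the store key: long, 12 x 30 mm, the right key of the row
- tray: sliding tray, flat aluminium plate 90 mm wide; its origin lies on the meter's origin when the tray is out, and moves along the meter's x: 0 out, 70 mm at the notch, 120 mm end stop. Spring pushes out with 4 N at 0, 6 N at 70 mm; friction 0.5 N. In the last 4 mm before the notch the push needed falls by about 2 N; just past it, it rises to about 9 N. The notch alone cannot hold the tray
- grip_mid (a point): middle of the tray's upright black grip plate, 38 mm above the table: 12 mm thick along the slide (meter's x), 44 wide, from the tray's top at 20 mm above the table up to 54 mm (its lowest 4 mm is a foot 20 mm thick). It is 153 mm in front of the head's front face when the tray is out, 83 mm at the notch
- notch_spot (a point): fixed point on the meter where the middle of the grip (grip_mid) is when the ball sits in the notch. To the eye: the notch is a 9 mm cut in the tray's right edge, marked by a short black line on the tray; at the click it lies level with the dark ball-plunger block with a brass screw on the right guide rail, 30 mm in front of the head
- white_cup: white espresso cup, 61x79x56 mm, bystander on the left; origin under its middle
- blue_cup: dark blue cup, 63x93x53 mm, bystander on the right; origin under its middle
- scoop: blue plastic measuring scoop lying on the table, 88x36x26 mm, bystander on the left; origin under its middle
- shaker: steel shaker with a white lid, 61 mm across, 82 mm tall, bystander on the right; origin under its middle

How it is judged:
On the way, in this order (a step that is already met when the one before it is completed fails the run):
1. the wake key is pressed, alone, with the tray still out (value of joint wake above 0.003 m and value of joint calibrate below 0.0015 m and x of tray in the frame of meter below 0.02 m), for 0.05 s.
2. the calibrate key is pressed, with the wake key up again and the tray still out (value of joint calibrate above 0.003 m and value of joint wake below 0.0015 m and x of tray in the frame of meter below 0.02 m), for 0.05 s.
3. the tray is slid in to the notch by its grip (x of tray in the frame of meter between 0.067 and 0.073 m and contact force between the fingers and tray above 1 N), for 0.3 s.
At the end, for the whole second after the job is handed in: The fingers still hold the tray (more than 1 N on it), the tray stands still within 3 mm of the notch (70 mm in), and all three keys are up (all of step 3 and value of joint each of wake, calibrate, store below 0.0015 m and linear speed of tray below 0.005 m/s); the arm keeps its last pose, push and grip.
It fails at once if the store key is pressed (value of joint store above 0.002 m).
It fails at once if the wake and calibrate keys are pressed together (value of joint each of wake, calibrate above 0.002 m).
It fails at once if the tray is pushed on past the notch towards the end stop (more than 12 mm past) (x of tray in the frame of meter above 0.082 m).
It fails at once if a cup, the scoop or the shaker is knocked (moved more than 15 mm) (distance of any of white_cup, blue_cup, scoop, shaker from where it was at the start of the episode above 0.015 m).
It also fails if it takes over 58 s, if anything falls off the work surface, if the arm or the gripper's body presses on something with over 40 N, if the wrist force passes 120 N, or if a joint passes its speed limit or range.

ROBOT

A 7-joint arm with a two-finger parallel gripper is mounted at the origin on a cart in front of the work surface, level with it; the furniture and walls round the work are solid. World frame = base frame: x ahead of the robot, y to its left, z up, the work surface at z = 0. Lengths are in m, angles in rad, forces in N, time in s.
With the tool pointing down it reaches from about 0.425 to 0.875 m from the base axis. Payload 4.7 kg.
Tool frame: the origin (TCP) lies on the centre line of the jaws, within the pads' length; the fingertips stand ahead of it and the grasp point (between the pads) lies 8 mm behind it (ctrl.finger_overhang is the x of the fingertips in the tool frame, in m); x points along the fingers, z is the direction in which the jaws open and shut, and the axes are right-handed (so a half turn about x gives the same grasp; the last joint's range is limited). The gripper opens to 87 mm and grips with 3 to 60 N. Pads are 19 mm wide; open, the fingers measure 117 mm over their backs; the gripper's body (75 mm by 190 mm) begins 51 mm behind the grasp point.
Start: joints at [-1.155, 0.321, -0.07, 1.45, 0.023, 1.371, -0.057], TCP at [0.254, 0.598, 0.234] pointing down, gripper open.
Joint ranges: [-2.86, 2.86], [-0.3, 2.09], [-1.38, 1.24], [0.06, 2.45], [-1.56, 4.7], [0.09, 2.05], [-2.69, 2.69]. Speed limits (rad/s): [2.57, 2.57, 3.14, 3.14, 3.14, 3.14, 3.14].

INTERFACE

Orientations are given as a rotation vector (axis times angle).
In Python, from bench import readout, viewer, job, nets, ctrl gives the robot as it stands.
- The arm moves only by the shell command python3 -m creep 'ROWS' [FORCE]. ROWS is JSON, a list of rows, each an object with "linear": the shift along the tool's x, y, z in m, a list of three; "twist": the turn, a rotation vector about the tool's x, y, z in degrees, a list of three; "fingers": the gripper's target within -1 to 1 (shut at 1, half-way at 0, fully open at -1). A call has 1 to 8 rows; each row is the pose to reach, as a shift and turn from the pose commanded when the call began, along the tool's axes at that moment; what a row does not reach only later rows make up. A row lasts 1/12 s, in which the tool goes at most 41.7 mm and 7.16 degrees, less where a joint would pass 70% of its speed; a pose out of reach is approached as far as the arm can. A call with a gripper value outside its range is refused whole. The fingers move at their own pace and stop on an object; FORCE is the grip in N (left out, the last holds). Time passes only in rows, so rows that repeat a pose let the fingers close. It gives the time, the measured TCP pose, the force and the opening at its end, in the units of the state.
- readout.get_state(): the state, without advancing time (a new reading comes with each control period).
- viewer.get_image(name): name is "scene" or "top"; returns (picture, depth): 420x560x3 uint8, red, green, blue; 420x560 float32, m along the optical axis (not along the pixel's ray), 0 where there is no reading.
- viewer.camera_params(name): a dict with "K" (3x3 intrinsics, pixels), "cam_to_world" (4x4, takes a point from camera to world coordinates). Camera axes: x right, y down, z forward; pixel columns grow to the right and rows downward; lengths in m; the calibration is good to about 2 mm. A picture is of the moment at which its call begins. camera_params takes no time and is no camera call.
- job.close_job(): hands the job in, once; it reports no verdict.
Trained networks look in the newest picture that a camera, given by its name, has taken for a name from the list of things; names that differ only in an ending like _2 or _b are one class to them, and where a whole thing is asked for, a point or a joint stands for the part that bears it (a point fixed in the world has none). Each returns a list of dicts, best first, with "conf" (0 to 1); they miss things now and then, are a little off and sometimes report something else, mostly with a low value. They report only what shows in the picture. A call takes as long as a camera call.
- nets.boxes_of(camera, label): "centre" ([x, y, z] in m, in world coordinates, good to about 4 mm: the middle of the surface that is visible of it).
- nets.place_of(camera, label): "centre" ([x, y, z] in m, in world coordinates, good to about 4 mm: a listed point, or the origin of a listed thing).
The state is a dict: "time": time; "joint_positions": joint angles; "qd": joint speeds; "joint_torque": joint torques, N m; "position": TCP position; "tool_rot": TCP orientation; "ft_force": force on the tool from outside, world axes, zero at the start; "torque": the same for the moment, N m; "grip_width": opening from 0.0 (shut) to 1.0 (fully open).
Only numpy, scipy, OpenCV 4.12 (cv2) and the standard library are available. Lean on these libraries where they do the work, as an engineer would, in place of code of your own. Each camera call takes 0.05 s, during which the arm holds its last target.

## Working session

There is one attempt and no reset: what is moved stays moved. The work goes in short steps, Python scripts to look and compute and a shell command to move; the robot and the scene stay as the last step left them, time stands still between calls to the robot, and variables do not carry over. Pictures are saved under pics/ and viewed, and the job is handed in when it is done.

```bash
ls; mkdir -p pics; python3 - <<'E'
from bench import readout, viewer, job, nets, ctrl
import cv2
print(readout.get_state()); print(ctrl.finger_overhang)
for n in("scene","top"):
    im,d=viewer.get_image(n); cv2.imwrite(f"pics/{n}0.png",im[:,:,::-1])
    for l in ["meter","wake_top","calibrate_top","store_top","grip_mid","notch_spot","white_cup","blue_cup","scoop","shaker","tray"]:
        print(n,l,[( [round(x,4) for x in r["centre"]],round(r["conf"],2)) for r in nets.place_of(n,l)][:2])
print(readout.get_state()["time"])
E
```

```text
pics
{'time': 0.0, 'joint_positions': array([-1.15488367,  0.32182977, -0.07008099,  1.4517014 ,  0.02260656,
        1.37079157, -0.05691649]), 'qd': array([ 0.00193991, -0.00201355, -0.00039185,  0.00070358, -0.00123238,
       -0.00163099,  0.00079157]), 'joint_torque': array([ 6.69216442e-04, -4.91294217e+01, -4.03397027e-01, -3.12521303e+01,
       -6.36478420e-02,  4.40403877e-02,  1.65521074e-04]), 'position': array([0.25404361, 0.59770811, 0.23244382]), 'tool_rot': array([-0.90950047,  1.3745047 ,  0.90759065]), 'ft_force': array([-1.36199087,  0.28435081, -0.54893556]), 'torque': array([0.00173629, 0.01215004, 0.07379589]), 'grip_width': 0.9990642834249011}
0.011
scene meter [([0.6257, 0.0574, 0.0006], 0.56)]
scene wake_top [([0.6638, 0.0941, 0.1194], 0.43)]
scene calibrate_top [([0.6549, 0.0524, 0.1175], 0.48)]
scene store_top [([0.6497, 0.0017, 0.118], 0.62)]
scene grip_mid [([0.4736, 0.0813, 0.0377], 0.95)]
scene notch_spot [([0.5389, 0.0672, 0.0381], 0.91)]
scene white_cup [([0.4334, 0.298, -0.0001], 0.81)]
scene blue_cup [([0.4039, -0.2466, -0.0003], 0.85), ([0.647, 0.0014, 0.1185], 0.24)]
scene scoop [([0.671, 0.3101, 0.0016], 0.7)]
scene shaker [([0.6248, 0.0538, -0.0006], 0.18)]
scene tray [([0.6211, 0.0562, -0.0015], 0.72)]
top meter [([0.6222, 0.0542, 0.0011], 0.9)]
top wake_top [([0.6642, 0.0881, 0.1166], 0.6)]
top calibrate_top [([0.6558, 0.0463, 0.1185], 0.45)]
top store_top []
top grip_mid [([0.4697, 0.0784, 0.0404], 0.57)]
top notch_spot [([0.5394, 0.07, 0.0401], 0.78)]
top white_cup [([0.4276, 0.2994, 0.0051], 0.82)]
top blue_cup [([0.4006, -0.2475, -0.0001], 0.8)]
top scoop [([0.6754, 0.3096, -0.0033], 0.52)]
top shaker [([0.6144, -0.1957, 0.0006], 0.64), ([0.4323, 0.2968, 0.0024], 0.5)]
top tray [([0.6225, 0.0543, 0.001], 0.94)]
1.2
```

View pics/scene0.png

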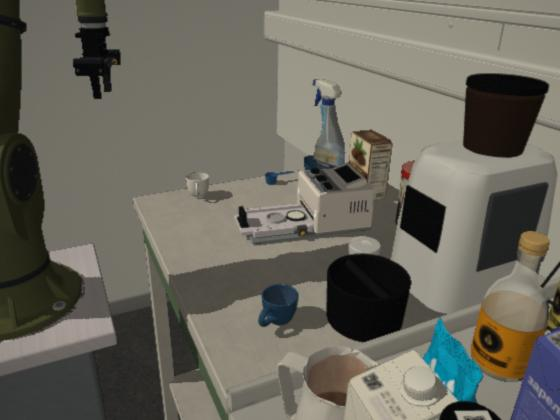

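View pics/top0.png

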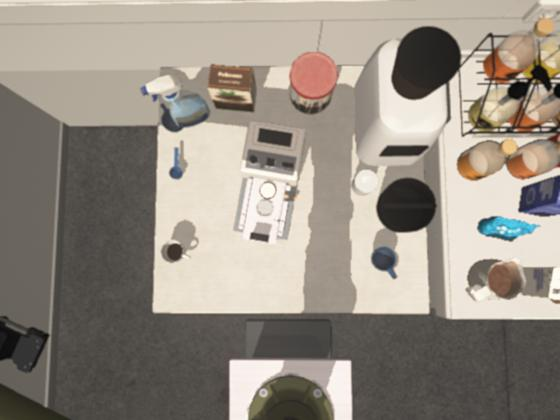

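```bash
cat > h.py <<'E'
import numpy as np
from scipy.optimize import least_squares
from scipy.spatial.transform import Rotation as R
# model fit in meter frame (xy)
obs=[((0,0),(.6257,.0574)),((34,44),(.6638,.0941)),((34,0),(.6549,.0524)),((34,-44),(.6497,.0017)),((-153,0),(.4736,.0813)),((-83,0),(.5389,.0672)),((0,0),(.6211,.0562)),
((0,0),(.6222,.0542)),((34,44),(.6642,.0881)),((34,0),(.6558,.0463)),((-153,0),(.4697,.0784)),((-83,0),(.5394,.0700)),((0,0),(.6225,.0543))]
m=np.array([o[0] for o in obs])/1000; w=np.array([o[1] for o in obs])
def T(p,m): c,s=np.cos(p[2]),np.sin(p[2]); return m@np.array([[c,s],[-s,c]])+p[:2]
def fit(): return least_squares(lambda p:(T(p,m)-w).ravel(),[.62,.055,0],loss='soft_l1',f_scale=.003)
E
python3 - <<'E'
from h import *
from bench import readout,viewer
r=fit(); p=r.x; print(p); print(((T(p,m)-w)*1000).round(1).tolist())
for n,q in dict(wake=(.034,.044),cal=(.034,0),store=(.034,-.044),grip=(-.153,0),notch=(-.083,0)).items(): print(n,T(p,np.array(q)).round(4))
s=readout.get_state(); print(R.from_rotvec(s["tool_rot"]).as_matrix().round(3))
for n in("scene","top"): print(viewer.camera_params(n))
E
```

```text
[ 0.62238278  0.05451608 -0.16855159]
[[-3.3, -2.9], [-0.5, -1.9], [1.0, -3.6], [-1.2, 3.7], [-2.0, -1.1], [1.7, 1.2], [1.3, -1.7], [0.2, 0.3], [-0.9, 4.1], [0.1, 2.5], [1.9, 1.8], [1.2, -1.6], [-0.1, 0.2]]
wake [0.6633 0.0922]
cal [0.6559 0.0488]
store [0.6485 0.0054]
grip [0.4716 0.0802]
notch [0.5406 0.0684]
[[ 0.    -0.92   0.391]
 [ 0.     0.391  0.92 ]
 [-1.    -0.     0.   ]]
{'K': array([[486.86463529,   0.        , 278.27753268],
       [  0.        , 486.86463529, 201.70878794],
       [  0.        ,   0.        ,   1.        ]]), 'cam_to_world': array([[ 0.90533212, -0.16826636,  0.38994895,  0.11557224],
       [-0.42431525, -0.39765305,  0.8135285 , -0.85256498],
       [ 0.01817491, -0.90197477, -0.43140606,  0.54994197],
       [ 0.        ,  0.        ,  0.        ,  1.        ]])}
{'K': array([[484.21228614,   0.        , 270.35952642],
       [  0.        , 484.21228614, 205.44683243],
       [  0.        ,   0.        ,   1.        ]]), 'cam_to_world': array([[ 0.00136462, -0.99276059,  0.12010226,  0.39851021],
       [-0.99963727,  0.00187618,  0.02686649,  0.01624914],
       [-0.02689733, -0.12009536, -0.99239792,  1.31614934],
       [ 0.        ,  0.        ,  0.        ,  1.        ]])}
```

The scene view shows the meter at about (335,195) with its keys in a row, and the tray out with its black grip at (242,216). The top view agrees: grip at (260,237), cups at (175,252) and (384,258), shaker at (366,182). The path over to the meter is clear. I'll shut the fingers, turn the jaws parallel to the key row, and move above the wake key.

```bash
python3 -m creep '[{"linear":[0,-0.036,-0.019],"twist":[-2,0,0],"fingers":1},{"linear":[0,-0.072,-0.038],"twist":[-4,0,0],"fingers":1},{"linear":[0,-0.108,-0.057],"twist":[-6,0,0],"fingers":1},{"linear":[0,-0.144,-0.076],"twist":[-8,0,0],"fingers":1},{"linear":[0,-0.18,-0.095],"twist":[-10,0,0],"fingers":1},{"linear":[0,-0.216,-0.115],"twist":[-12,0,0],"fingers":1},{"linear":[0,-0.252,-0.134],"twist":[-13.3,0,0],"fingers":1},{"linear":[0,-0.287,-0.152],"twist":[-13.3,0,0],"fingers":1}]' 30
cat > go.py <<'E'
import sys
from h import *
from bench import readout
t=np.array([float(x) for x in sys.argv[1:4]])
s=readout.get_state(); M=R.from_rotvec(s["tool_rot"]).as_matrix()
Mt=np.array([[0,0,-1],[0,0,0],[0,0,0]]).T*1.0
yaw=fit().x[2]; z=np.array([-np.sin(yaw),np.cos(yaw),0]); x=np.array([0,0,-1.]); Mt=np.stack([x,np.cross(z,x),z],1)
print("t",s["time"],"pos",s["position"].round(4),"F",s["ft_force"].round(2),"grip",s["grip_width"])
print("linear",(M.T@(t-s["position"])).round(4),"twist",np.degrees(R.from_matrix(M.T@Mt).as_rotvec()).round(2))
E
python3 go.py .6633 .0922 .235
```

```text
time: 1.87
position: [0.4601, 0.3441, 0.234]
tool_rot: [-1.084, 1.284, 1.084]
ft_force: [0.1, 0.5, -0.1]
grip_width: 0.483
t 1.8667 pos [0.4601 0.3441 0.234 ] F [ 0.1   0.49 -0.12] grip 0.4830228585013608
linear [-0.001  -0.2427 -0.2141] twist [-0.03  0.03  0.04]
```

```bash
python3 -m creep '[{"linear":[0,-0.03,-0.0265],"twist":[0,0,0],"fingers":1},{"linear":[0,-0.06,-0.053],"twist":[0,0,0],"fingers":1},{"linear":[0,-0.09,-0.079],"twist":[0,0,0],"fingers":1},{"linear":[0,-0.12,-0.106],"twist":[0,0,0],"fingers":1},{"linear":[0,-0.15,-0.132],"twist":[0,0,0],"fingers":1},{"linear":[0,-0.18,-0.159],"twist":[0,0,0],"fingers":1},{"linear":[0,-0.212,-0.187],"twist":[0,0,0],"fingers":1},{"linear":[0,-0.2427,-0.2141],"twist":[0,0,0],"fingers":1}]'
python3 go.py .6633 .0922 .15
```

```text
time: 2.53
position: [0.6629, 0.0928, 0.2339]
tool_rot: [-1.084, 1.284, 1.084]
ft_force: [0.8, 0.2, 0.3]
grip_width: 0.008
t 2.5333 pos [0.6629 0.0928 0.2339] F [0.8  0.16 0.34] grip 0.008363894714552258
linear [ 0.0839 -0.0005 -0.0006] twist [-0.03  0.03  0.03]
```

```bash
python3 -m creep '[{"linear":[0.028,0,0],"twist":[0,0,0],"fingers":1},{"linear":[0.056,0,0],"twist":[0,0,0],"fingers":1},{"linear":[0.084,0,0],"twist":[0,0,0],"fingers":1},{"linear":[0.084,0,0],"twist":[0,0,0],"fingers":1}]'
python3 - <<'E'
from bench import viewer,nets,readout
import cv2
for n,(c,r) in dict(scene=(270,140),top=(230,110)).items():
    im,d=viewer.get_image(n); cv2.imwrite(f"pics/{n}1.png",cv2.resize(im[r:r+105,c:c+120,::-1],None,fx=5,fy=5,interpolation=cv2.INTER_CUBIC))
print(readout.get_state()["position"])
E
```

```text
time: 2.87
position: [0.6581, 0.0936, 0.1429]
tool_rot: [-1.08, 1.295, 1.089]
ft_force: [-0.8, 0.4, -0.7]
grip_width: 0.008
[0.66132577 0.09438646 0.14905671]
```

View pics/scene1.png

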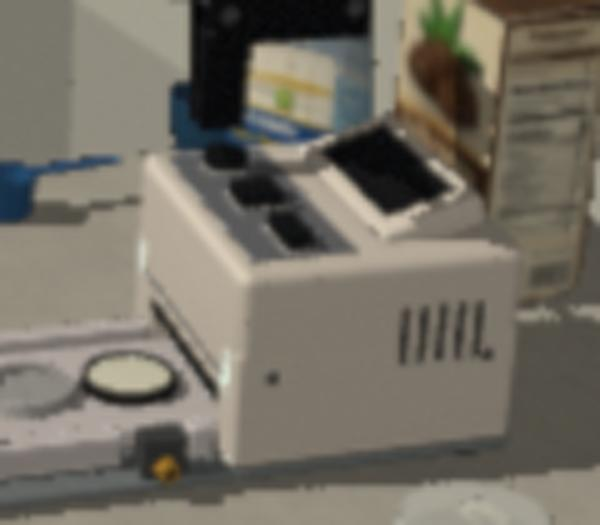

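View pics/top1.png

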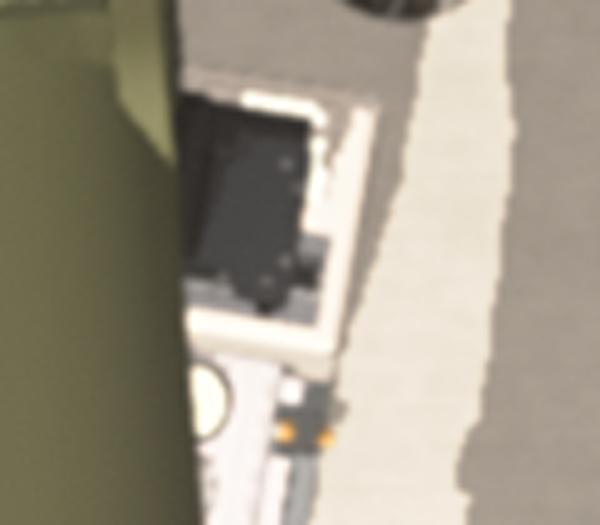

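```bash
python3 - <<'E'
from h import *
from bench import viewer
c=viewer.camera_params("scene"); K=c["K"]; X=c["cam_to_world"]
p=fit().x
for n,(mx,my) in dict(wake=(.034,.044),cal=(.034,0),store=(.034,-.044)).items():
    q=np.append(T(p,np.array([mx,my])),[.118,1]); a=np.linalg.inv(X)@q; u=K@a[:3]; u=u[:2]/u[2]
    print(n,u.round(1),((u-[270,140])*5+2).round(0))
E
```

```text
wake [314.6 169.1] [225. 148.]
cal [320.9 176. ] [256. 182.]
store [327.6 183.3] [290. 219.]
```

```bash
python3 go.py .6633 .0922 .135
```

```text
t 2.9667 pos [0.6613 0.0944 0.1491] F [0.17 0.29 0.83] grip 0.005138928873153577
linear [ 0.0141 -0.0023 -0.0018] twist [-0.04 -0.04 -0.11]
```

```bash
python3 -m creep '[{"linear":[0.005,0,-0.001],"twist":[0,0,0],"fingers":1},{"linear":[0.010,0,-0.001],"twist":[0,0,0],"fingers":1},{"linear":[0.015,0,-0.001],"twist":[0,0,0],"fingers":1},{"linear":[0.018,0,-0.001],"twist":[0,0,0],"fingers":1},{"linear":[0.018,0,-0.001],"twist":[0,0,0],"fingers":1},{"linear":[0.018,0,-0.001],"twist":[0,0,0],"fingers":1}]'
python3 go.py .6633 .0922 .1245
```

```text
time: 3.47
position: [0.6617, 0.0933, 0.1317]
tool_rot: [-1.083, 1.284, 1.083]
ft_force: [-0.3, 0.8, -0.2]
grip_width: 0.001
t 3.4667 pos [0.6617 0.0933 0.1317] F [-0.32  0.78 -0.22] grip 0.0014453885161500321
linear [ 0.0072 -0.0017 -0.0009] twist [-0.06  0.01  0.  ]
```

```bash
python3 -m creep '[{"linear":[0.002,-0.0015,-0.001],"twist":[0,0,0],"fingers":1},{"linear":[0.004,-0.0015,-0.001],"twist":[0,0,0],"fingers":1},{"linear":[0.006,-0.0015,-0.001],"twist":[0,0,0],"fingers":1},{"linear":[0.0075,-0.0015,-0.001],"twist":[0,0,0],"fingers":1},{"linear":[0.0075,-0.0015,-0.001],"twist":[0,0,0],"fingers":1},{"linear":[0.0075,-0.0015,-0.001],"twist":[0,0,0],"fingers":1}]'
python3 go.py .6633 .0922 .1245
```

```text
time: 3.97
position: [0.6637, 0.0919, 0.1248]
tool_rot: [-1.084, 1.283, 1.082]
ft_force: [-0.2, -1.5, 5.0]
grip_width: 0.01
t 3.9667 pos [0.6637 0.0919 0.1248] F [-0.21 -1.48  4.97] grip 0.01021940455871544
linear [0.0003 0.0004 0.0002] twist [-0.07  0.03  0.09]
```

```bash
python3 -m creep '[{"linear":[0.0008,0,0],"twist":[0,0,0],"fingers":1},{"linear":[0.0008,0,0],"twist":[0,0,0],"fingers":1},{"linear":[0.0008,0,0],"twist":[0,0,0],"fingers":1}]'
python3 -m creep '[{"linear":[-0.005,0,0],"twist":[0,0,0],"fingers":1},{"linear":[-0.012,0,0],"twist":[0,0,0],"fingers":1},{"linear":[-0.020,0,0],"twist":[0,0,0],"fingers":1},{"linear":[-0.025,0,0],"twist":[0,0,0],"fingers":1},{"linear":[-0.025,0,0],"twist":[0,0,0],"fingers":1},{"linear":[-0.025,0,0],"twist":[0,0,0],"fingers":1}]'
python3 go.py .6559 .0488 .150
```

```text
time: 4.22
position: [0.6637, 0.092, 0.1245]
tool_rot: [-1.084, 1.283, 1.082]
ft_force: [-0.5, -0.4, 6.4]
grip_width: 0.006
time: 4.72
position: [0.663, 0.092, 0.1484]
tool_rot: [-1.083, 1.285, 1.083]
ft_force: [-0.1, 0.4, 0.4]
grip_width: 0.006
t 4.7167 pos [0.663  0.092  0.1484] F [-0.06  0.38  0.36] grip 0.006042087206068628
linear [-0.0016 -0.0003 -0.0438] twist [-0.06  0.    0.  ]
```

```bash
python3 -m creep '[{"linear":[0,0,-0.012],"twist":[0,0,0],"fingers":1},{"linear":[0,0,-0.024],"twist":[0,0,0],"fingers":1},{"linear":[0,0,-0.036],"twist":[0,0,0],"fingers":1},{"linear":[0,0,-0.042],"twist":[0,0,0],"fingers":1},{"linear":[0,0,-0.044],"twist":[0,0,0],"fingers":1},{"linear":[0.006,0,-0.044],"twist":[0,0,0],"fingers":1},{"linear":[0.012,0,-0.044],"twist":[0,0,0],"fingers":1},{"linear":[0.016,0,-0.044],"twist":[0,0,0],"fingers":1}]'
python3 go.py .6559 .0488 .1245
```

```text
time: 5.38
position: [0.6552, 0.0496, 0.1311]
tool_rot: [-1.083, 1.285, 1.085]
ft_force: [-0.2, 0.0, 0.1]
grip_width: 0.007
t 5.3833 pos [0.6552 0.0496 0.1311] F [-0.19  0.04  0.12] grip 0.006669643652341805
linear [ 0.0066 -0.0008 -0.0006] twist [-0.    0.02 -0.07]
```

```bash
python3 - <<'E'
from bench import viewer
import cv2
im,d=viewer.get_image("scene"); cv2.imwrite("pics/scene2.png",cv2.resize(im[140:245,270:390,::-1],None,fx=5,fy=5,interpolation=cv2.INTER_CUBIC))
E
```

```text
(no output)
```

View pics/scene2.png

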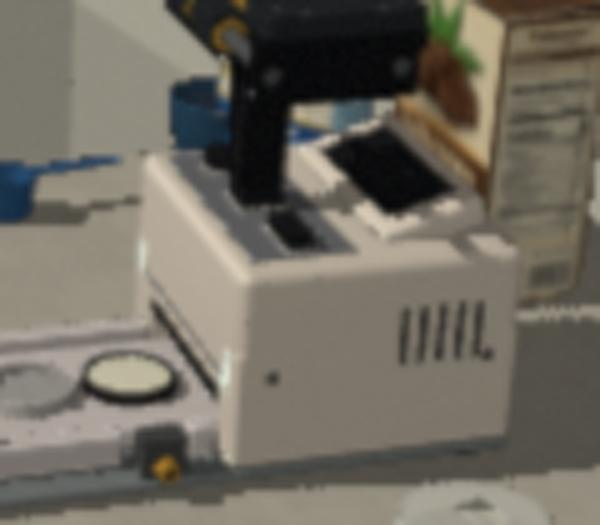

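The fingertips are squarely over the calibrate key at crop (257,190). The wake key (218,157) looks up and the store key (293,228) is clear, so I'll press.

```bash
python3 -m creep '[{"linear":[0.002,0,0],"twist":[0,0,0],"fingers":1},{"linear":[0.004,0,0],"twist":[0,0,0],"fingers":1},{"linear":[0.006,0,0],"twist":[0,0,0],"fingers":1},{"linear":[0.0073,0,0],"twist":[0,0,0],"fingers":1},{"linear":[0.0073,0,0],"twist":[0,0,0],"fingers":1},{"linear":[0.0073,0,0],"twist":[0,0,0],"fingers":1}]'
```

```text
time: 5.93
position: [0.6556, 0.0493, 0.1254]
tool_rot: [-1.083, 1.284, 1.084]
ft_force: [-2.8, 2.2, 4.1]
grip_width: 0.002
```

```bash
python3 -m creep '[{"linear":[0.001,0,0],"twist":[0,0,0],"fingers":1},{"linear":[0.0015,0,0],"twist":[0,0,0],"fingers":1},{"linear":[0.0015,0,0],"twist":[0,0,0],"fingers":1},{"linear":[0.0015,0,0],"twist":[0,0,0],"fingers":1}]'
python3 -m creep '[{"linear":[-0.005,0,0],"twist":[0,0,0],"fingers":1},{"linear":[-0.015,0,0],"twist":[0,0,0],"fingers":1},{"linear":[-0.030,0,0],"twist":[0,0,0],"fingers":1},{"linear":[-0.045,0,0],"twist":[0,0,0],"fingers":1},{"linear":[-0.045,0,0],"twist":[0,0,0],"fingers":1}]'
python3 go.py .4716 .0802 .167
```

```text
time: 6.27
position: [0.6559, 0.0491, 0.1245]
tool_rot: [-1.083, 1.283, 1.083]
ft_force: [-3.8, 1.0, 7.7]
grip_width: 0.007
time: 6.68
position: [0.658, 0.0475, 0.1721]
tool_rot: [-1.086, 1.28, 1.078]
ft_force: [-0.0, -0.7, 0.8]
grip_width: 0.005
t 6.6833 pos [0.658  0.0475 0.1721] F [-0.04 -0.74  0.82] grip 0.004811148643083737
linear [0.0039 0.1893 0.0005] twist [-0.12  0.04  0.38]
```

Calibrate bottomed out at 7.7 N. Next I'll go above the grip and open the fingers.

```bash
python3 -m creep '[{"linear":[0,0.03,0],"twist":[0,0,0],"fingers":1},{"linear":[0,0.06,0],"twist":[0,0,0],"fingers":-1},{"linear":[0,0.09,0],"twist":[0,0,0],"fingers":-1},{"linear":[0,0.12,0],"twist":[0,0,0],"fingers":-1},{"linear":[0,0.15,0],"twist":[0,0,0],"fingers":-1},{"linear":[0,0.175,0],"twist":[0,0,0],"fingers":-1},{"linear":[0,0.188,0],"twist":[0,0,0],"fingers":-1},{"linear":[0,0.188,0],"twist":[0,0,0],"fingers":-1}]'
python3 -m creep '[{"linear":[0.02,0,0],"twist":[0,0,0],"fingers":-1},{"linear":[0.04,0,0],"twist":[0,0,0],"fingers":-1},{"linear":[0.06,0,0],"twist":[0,0,0],"fingers":-1},{"linear":[0.07,0,0],"twist":[0,0,0],"fingers":-1},{"linear":[0.07,0,0],"twist":[0,0,0],"fingers":-1}]'
python3 go.py .4716 .0802 .043
python3 - <<'E'
from bench import viewer,nets
import cv2
for n,(c,r) in dict(scene=(210,140),top=(230,160)).items():
    im,d=viewer.get_image(n); cv2.imwrite(f"pics/{n}3.png",cv2.resize(im[r:r+105,c:c+120,::-1],None,fx=5,fy=5,interpolation=cv2.INTER_CUBIC))
    print(nets.place_of(n,"grip_mid")[:2])
E
```

```text
time: 7.35
position: [0.4679, 0.0806, 0.1679]
tool_rot: [-1.084, 1.285, 1.085]
ft_force: [-0.1, -0.5, -0.2]
grip_width: 0.448
time: 7.77
position: [0.4692, 0.0793, 0.0959]
tool_rot: [-1.083, 1.29, 1.084]
ft_force: [-0.2, -0.4, 0.3]
grip_width: 0.834
t 7.7667 pos [0.4692 0.0793 0.0959] F [-0.23 -0.39  0.29] grip 0.8336267383542968
linear [ 0.0529 -0.0024  0.0014] twist [-0.1  -0.15 -0.21]
[{'centre': [0.4752, 0.0801, 0.0337], 'conf': 0.86}]
[{'centre': [0.6252, 0.0545, -0.0008], 'conf': 0.19}]
```

View pics/scene3.png

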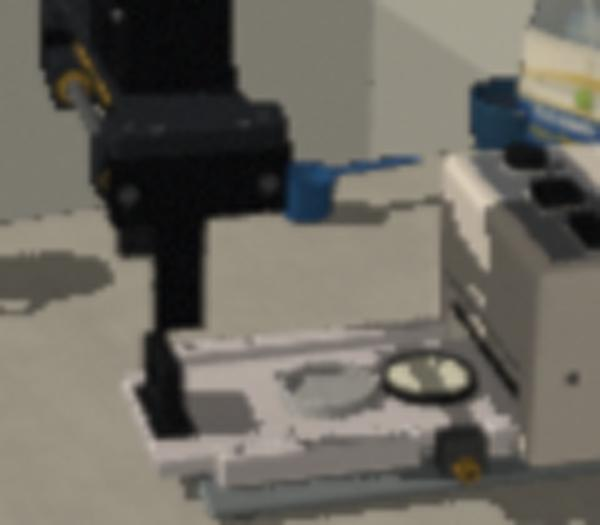

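View pics/top3.png

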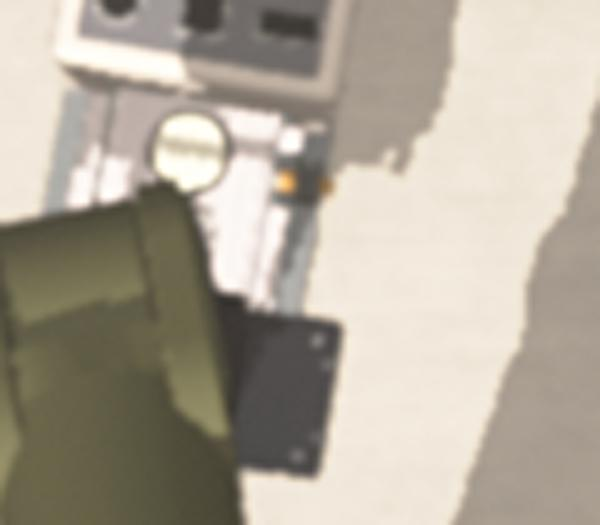

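The tray is still out, with its grip at crop (165,385) in the scene view. The fingers hang above it, jaws across its 44 mm width. I'll narrow the jaws to about 65 mm and descend.

```bash
python3 -m creep '[{"linear":[0.012,-0.002,0.001],"twist":[0,0,0],"fingers":-0.5},{"linear":[0.024,-0.002,0.001],"twist":[0,0,0],"fingers":-0.5},{"linear":[0.034,-0.002,0.001],"twist":[0,0,0],"fingers":-0.5},{"linear":[0.044,-0.002,0.001],"twist":[0,0,0],"fingers":-0.5},{"linear":[0.052,-0.002,0.001],"twist":[0,0,0],"fingers":-0.5},{"linear":[0.057,-0.002,0.001],"twist":[0,0,0],"fingers":-0.5},{"linear":[0.057,-0.002,0.001],"twist":[0,0,0],"fingers":-0.5}]'
python3 go.py .4716 .0802 .040
```

```text
time: 8.55
position: [0.4717, 0.0808, 0.0404]
tool_rot: [-1.083, 1.286, 1.084]
ft_force: [-0.2, 0.1, -0.1]
grip_width: 0.755
t 8.55 pos [0.4717 0.0808 0.0404] F [-0.2   0.09 -0.09] grip 0.7548108837989003
linear [ 0.0004  0.     -0.0006] twist [-0.06 -0.05 -0.09]
```

```bash
python3 -m creep '[{"linear":[0,0,0],"twist":[0,0,0],"fingers":0.3},{"linear":[0,0,0],"twist":[0,0,0],"fingers":0.3},{"linear":[0,0,0],"twist":[0,0,0],"fingers":1},{"linear":[0,0,0],"twist":[0,0,0],"fingers":1},{"linear":[0,0,0],"twist":[0,0,0],"fingers":1},{"linear":[0,0,0],"twist":[0,0,0],"fingers":1},{"linear":[0,0,0],"twist":[0,0,0],"fingers":1},{"linear":[0,0,0],"twist":[0,0,0],"fingers":1}]' 40
python3 - <<'E'
from bench import viewer,nets,readout
import cv2
s=readout.get_state();print(s["position"],s["ft_force"],s["grip_width"])
n,(c,r)="scene",(210,140)
im,d=viewer.get_image(n); cv2.imwrite(f"pics/{n}4.png",cv2.resize(im[r:r+105,c:c+120,::-1],None,fx=5,fy=5,interpolation=cv2.INTER_CUBIC))
E
```

```text
time: 9.22
position: [0.4729, 0.0814, 0.0419]
tool_rot: [-1.083, 1.284, 1.083]
ft_force: [-0.2, 1.5, 2.8]
grip_width: 0.502
[0.47286638 0.08135317 0.04188163] [-0.16239683  1.4769659   2.83332981] 0.5016909370174183
```

View pics/scene4.png

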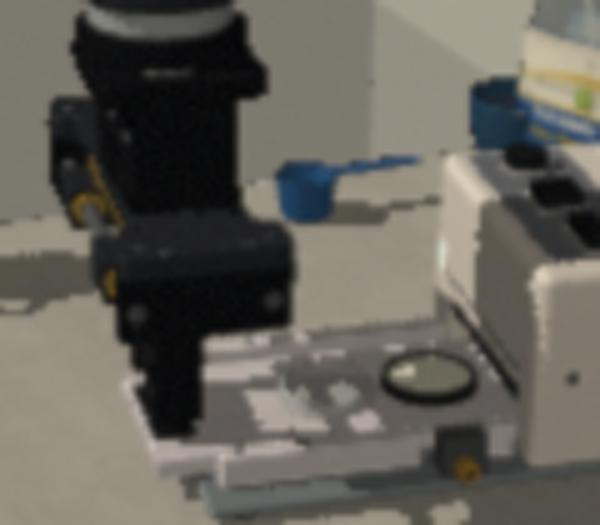

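The grip is held: 43.7 mm opening, force steady, tray still out with its end at crop (145,460). Now I'll slide in along tool −y, stopping short first.

```bash
python3 -m creep '[{"linear":[0,-0.006,0],"twist":[0,0,0],"fingers":1},{"linear":[0,-0.014,0],"twist":[0,0,0],"fingers":1},{"linear":[0,-0.023,0],"twist":[0,0,0],"fingers":1},{"linear":[0,-0.032,0],"twist":[0,0,0],"fingers":1},{"linear":[0,-0.041,0],"twist":[0,0,0],"fingers":1},{"linear":[0,-0.050,0],"twist":[0,0,0],"fingers":1},{"linear":[0,-0.055,0],"twist":[0,0,0],"fingers":1},{"linear":[0,-0.055,0],"twist":[0,0,0],"fingers":1}]' 50
cat > tr.py <<'E'
from h import *
from bench import readout
s=readout.get_state(); yaw=fit().x[2]; d=s["position"][:2]-[.4729,.0814]
c,n=np.cos(yaw),np.sin(yaw)
print("travel x,y mm",(d@[c,n]*1000).round(2),(d@[-n,c]*1000).round(2),"z",s["position"][2],"Fx",(s["ft_force"][:2]@[c,n]).round(2),s["ft_force"].round(1),s["grip_width"],s["time"])
E
python3 tr.py
```

```text
time: 9.93
position: [0.5263, 0.072, 0.0418]
tool_rot: [-1.082, 1.286, 1.085]
ft_force: [-4.4, 0.9, 9.0]
grip_width: 0.501
travel x,y mm 54.26 -0.26 z 0.04181704637586712 Fx -4.52 [-4.4  0.9  9. ] 0.5008347247975766 9.9333
```

```bash
python3 -m creep '[{"linear":[-0.001,-0.003,0],"twist":[0,0,0],"fingers":1},{"linear":[-0.001,-0.006,0],"twist":[0,0,0],"fingers":1},{"linear":[-0.001,-0.009,0],"twist":[0,0,0],"fingers":1},{"linear":[-0.001,-0.009,0],"twist":[0,0,0],"fingers":1},{"linear":[-0.001,-0.009,0],"twist":[0,0,0],"fingers":1}]'
python3 tr.py
python3 - <<'E'
from bench import viewer,nets
import cv2
for n,(c,r) in dict(scene=(240,160),top=(230,160)).items():
    im,d=viewer.get_image(n); cv2.imwrite(f"pics/{n}5.png",cv2.resize(im[r:r+90,c:c+110,::-1],None,fx=6,fy=6,interpolation=cv2.INTER_CUBIC))
    print(nets.place_of(n,"grip_mid")[:1],nets.place_of(n,"tray")[:1],nets.place_of(n,"meter")[:1])
E
```

```text
time: 10.35
position: [0.5336, 0.0708, 0.0419]
tool_rot: [-1.081, 1.288, 1.087]
ft_force: [-5.5, 1.5, 3.9]
grip_width: 0.499
travel x,y mm 61.58 -0.32 z 0.041890781047908665 Fx -5.71 [-5.5  1.5  3.9] 0.4986041989091795 10.35
[{'centre': [0.5359, 0.0702, 0.0365], 'conf': 0.92}] [] [{'centre': [0.6247, 0.056, 0.0016], 'conf': 0.71}]
[] [] [{'centre': [0.6208, 0.0539, 0.0007], 'conf': 0.82}]
```

View pics/scene5.png

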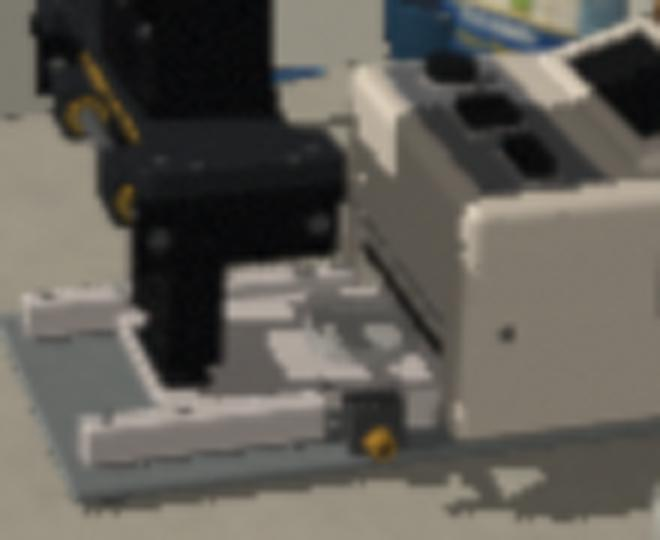

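View pics/top5.png

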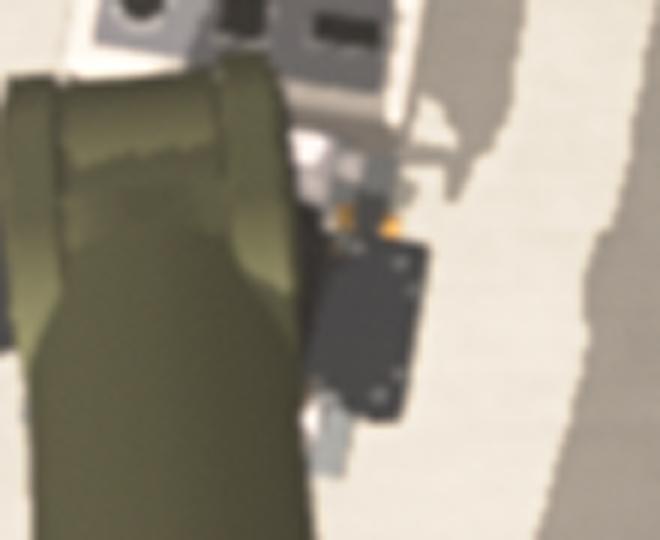

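Travel is 61.6 mm at −5.7 N, matching the spring's curve. I'll creep on and watch for the force drop at the notch.

```bash
python3 -m creep '[{"linear":[0,-0.0015,0],"twist":[0,0,0],"fingers":1},{"linear":[0,-0.003,0],"twist":[0,0,0],"fingers":1},{"linear":[0,-0.004,0],"twist":[0,0,0],"fingers":1},{"linear":[0,-0.004,0],"twist":[0,0,0],"fingers":1},{"linear":[0,-0.004,0],"twist":[0,0,0],"fingers":1}]'
python3 tr.py
python3 -m creep '[{"linear":[0,-0.001,0],"twist":[0,0,0],"fingers":1},{"linear":[0,-0.002,0],"twist":[0,0,0],"fingers":1},{"linear":[0,-0.002,0],"twist":[0,0,0],"fingers":1},{"linear":[0,-0.002,0],"twist":[0,0,0],"fingers":1}]'
python3 tr.py
```

```text
time: 11.17
position: [0.5372, 0.0702, 0.0419]
tool_rot: [-1.081, 1.288, 1.087]
ft_force: [-5.8, 1.8, 4.7]
grip_width: 0.503
travel x,y mm 65.24 -0.29 z 0.04189023879189976 Fx -6.07 [-5.8  1.8  4.7] 0.5025517971292337 11.1667
time: 11.5
position: [0.5395, 0.0697, 0.0419]
tool_rot: [-1.081, 1.288, 1.087]
ft_force: [-4.6, 0.6, 3.4]
grip_width: 0.5
travel x,y mm 67.6 -0.35 z 0.04189536919585739 Fx -4.68 [-4.6  0.6  3.4] 0.4999061082479365 11.5
```

Force is falling, so this is the lead-in to the notch.

```bash
python3 -m creep '[{"linear":[0,-0.001,0],"twist":[0,0,0],"fingers":1},{"linear":[0,-0.001,0],"twist":[0,0,0],"fingers":1},{"linear":[0,-0.001,0],"twist":[0,0,0],"fingers":1},{"linear":[0,-0.001,0],"twist":[0,0,0],"fingers":1}]'
python3 tr.py
python3 -m creep '[{"linear":[0,-0.0007,0],"twist":[0,0,0],"fingers":1},{"linear":[0,-0.0007,0],"twist":[0,0,0],"fingers":1},{"linear":[0,-0.0007,0],"twist":[0,0,0],"fingers":1},{"linear":[0,-0.0007,0],"twist":[0,0,0],"fingers":1}]'
python3 tr.py
```

```text
time: 11.83
position: [0.5411, 0.0694, 0.042]
tool_rot: [-1.082, 1.287, 1.086]
ft_force: [-5.1, 1.8, 2.6]
grip_width: 0.498
travel x,y mm 69.25 -0.37 z 0.041959920953736046 Fx -5.29 [-5.1  1.8  2.6] 0.49777784202184583 11.8333
time: 12.17
position: [0.5416, 0.0693, 0.0419]
tool_rot: [-1.082, 1.287, 1.086]
ft_force: [-4.5, 1.9, 2.6]
grip_width: 0.497
travel x,y mm 69.78 -0.37 z 0.04193187499746331 Fx -4.78 [-4.5  1.9  2.6] 0.4969373872654264 12.1667
```

```bash
python3 -m creep '[{"linear":[0,0,0],"twist":[0,0,0],"fingers":1},{"linear":[0,0,0],"twist":[0,0,0],"fingers":1},{"linear":[0,0,0],"twist":[0,0,0],"fingers":1},{"linear":[0,0,0],"twist":[0,0,0],"fingers":1},{"linear":[0,0,0],"twist":[0,0,0],"fingers":1},{"linear":[0,0,0],"twist":[0,0,0],"fingers":1}]'
python3 tr.py
python3 - <<'E'
from bench import viewer,nets
import cv2
for n,(c,r) in dict(scene=(240,160)).items():
    im,d=viewer.get_image(n); cv2.imwrite(f"pics/{n}6.png",cv2.resize(im[r:r+90,c:c+110,::-1],None,fx=7,fy=6.6,interpolation=cv2.INTER_CUBIC))
    for k in("grip_mid","notch_spot","tray","white_cup","blue_cup","scoop","shaker"): print(k,[(a["centre"],a["conf"]) for a in nets.place_of(n,k)[:1]])
E
python3 tr.py
```

```text
time: 12.67
position: [0.5416, 0.0693, 0.0419]
tool_rot: [-1.082, 1.287, 1.086]
ft_force: [-4.8, 1.5, 2.2]
grip_width: 0.503
travel x,y mm 69.76 -0.39 z 0.04192121604470905 Fx -4.97 [-4.8  1.5  2.2] 0.5034180039667074 12.6667
grip_mid [([0.542, 0.0686, 0.0358], 0.86)]
notch_spot [([0.5382, 0.0683, 0.0371], 0.96)]
tray []
white_cup [([0.4276, 0.2997, -0.0048], 0.61)]
blue_cup [([0.4048, -0.2459, 0.0002], 0.73)]
scoop [([0.5413, 0.0677, 0.0345], 0.67)]
shaker []
travel x,y mm 69.78 -0.39 z 0.0419248785218885 Fx -5.9 [-5.7  1.7  3.5] 0.49790362996421444 13.0667
```

View pics/scene6.png

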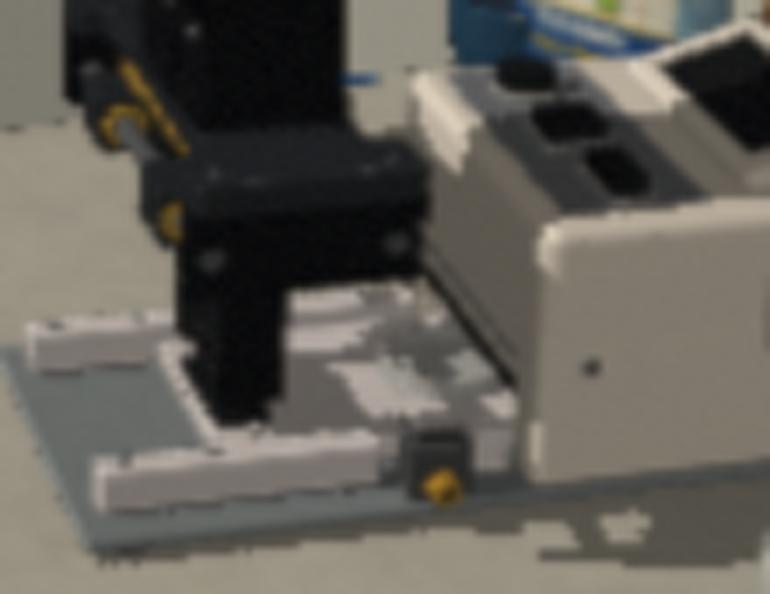

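The picture agrees: ball block at (440,465), grip at (235,400), keys all up. The force is noisy, so I'll average it here and then one small step further on, to bracket the notch.

```bash
cat > av.py <<'E'
from h import *
from bench import readout,viewer
yaw=fit().x[2];c,n=np.cos(yaw),np.sin(yaw);A=[]
for i in range(12):
    viewer.get_image("top"); s=readout.get_state(); A.append([(s["position"][:2]-[.4729,.0814])@[c,n]*1000,s["ft_force"][:2]@[c,n]])
A=np.array(A);print("mean travel,F",A.mean(0).round(2),"sd",A.std(0).round(2),s["time"])
E
python3 av.py
python3 -m creep '[{"linear":[0,-0.0008,0],"twist":[0,0,0],"fingers":1},{"linear":[0,-0.0008,0],"twist":[0,0,0],"fingers":1},{"linear":[0,-0.0008,0],"twist":[0,0,0],"fingers":1}]'
python3 av.py
```

```text
mean travel,F [69.76 -5.8 ] sd [0.02 0.33] 13.6667
time: 13.92
position: [0.5421, 0.0692, 0.0419]
tool_rot: [-1.082, 1.287, 1.086]
ft_force: [-5.9, 2.5, 3.4]
grip_width: 0.502
mean travel,F [70.32 -6.19] sd [0.01 0.32] 14.5167
```

The averaged force rises from 5.8 to 6.2 N over this step, after the dip. That is just the spring's load with the ball seated, at 70.3 mm. Holding here and handing in.

```bash
python3 -m creep '[{"linear":[0,0,0],"twist":[0,0,0],"fingers":1},{"linear":[0,0,0],"twist":[0,0,0],"fingers":1},{"linear":[0,0,0],"twist":[0,0,0],"fingers":1},{"linear":[0,0,0],"twist":[0,0,0],"fingers":1}]'; python3 tr.py; python3 -c "
from bench import job; print(job.close_job())"
```

```text
time: 14.85
position: [0.5421, 0.0692, 0.0419]
tool_rot: [-1.082, 1.287, 1.086]
ft_force: [-5.7, 3.1, 4.2]
grip_width: 0.499
travel x,y mm 70.31 -0.42 z 0.04191857524174183 Fx -6.17 [-5.7  3.1  4.2] 0.49889332329280306 14.85
the job is handed in; nothing more can be done
None
```

I pressed wake, let it come back up, pressed calibrate, then slid the tray in by its grip to the notch. I handed the job in at about 14.9 s with the gripper still holding; no verdict was reported.

- **Keys:** The wake key took 6.4 N and the calibrate key 7.7 N, both above the 5 N that means fully down. I never touched the store key, and the last scene picture showed all three keys up.
- **Tray:** At hand-in the gripper had moved 70.3 mm since it closed on the grip, and it was not moving. The slide-in push dipped to about 4.7 N near 67.6 mm and rose to about 6.2 N at the end, which fits the ball sitting in the notch. The gripper opening was steady at the grip's 44 mm width.
- **Bystanders:** The trained network put both cups within about 6 mm of their first readings, close to its own error of about 4 mm.

**Not fully confirmed:**
- The network's notch position was about 4 mm short of where it placed the grip. I trusted the measured travel and the force instead.
- At the last check the network took the grip for the scoop and did not find the shaker. Neither has a final position, but the arm did not pass near them.
- I could not see the notch mark itself, because the rail hid it in the scene view.

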